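# Scrub the rinse cup and pull the strainer plate

### The job

Do the daily clean of the tube-washing corner: take the brush that stands in the steel rinse cup and scrub the inside with at least two full strokes, each time drawing it up until the top of the bristle head reaches the rim, never right out of the cup, and pushing it back to the bottom, then let go and leave the brush standing there. Then lift the strainer box's cover flap right up so that it stays open, and draw the strainer plate hidden beneath it out. Finish still holding the plate motionless over the middle of the grey drip tray, upright, tab on top and lengthways along the tray, about a hand's breadth above it and touching nothing but the gripper; leave the rack, dishes and tub where they are.

Things in the scene. Friction and masses are not known exactly. Their poses are not given: they have to be found in the camera images.
- cup: Round stainless rinse cup, fixed to the bench on a dark foot disc 104 mm across and 8 mm high. Outer diameter 68 mm, inner 62 mm; inner floor 12 mm and rim 115 mm above the bench. Origin at the bench on its axis, z up. The cup and the drip tray stand on opposite sides (left and right) of the strainer box, either way round.
- brush: Loose bottle brush, about 110 g, standing by itself upright in the cup: stiff pale cylindrical bristle head 52 mm across and 60 mm long at the bottom, a thin 8 mm steel stem, then a round wooden handle 16 mm across from 115 to 215 mm above its origin. Origin at the centre of the underside of the head, z along the handle.
- station: Strainer box, fixed: cream, open-topped, 125 mm (its x) by 130 mm (its y), 105 mm high, walls 6 mm, on a dark base 165 x 150 x 10 mm, closed by the flap. Origin at the bench under the box's centre, z up; flap hinge on its +x side (away from the robot). Inside, the plate stands on the floor, 16 mm above the bench, at x = -8 mm, its ends loose between guide posts that reach 61 mm above the bench.
- flap_bar (a point): Middle of the flap's round steel lifting bar, 10 mm across, along the box's y, 76 mm free between two flat arms. Closed, it lies 37 mm in front of the box's front wall (-x), 108.5 mm above the bench, free all round. It swings with the flap, 162 mm from the hinge line. A gripper holding it from above can stay pointing down: the bar turns between the pads.
- flap_hinge (a point): Point on the flap's hinge line at mid-width, on the box's far upper edge, 62.5 mm from the box's centre and 106 mm above the bench; the line runs along the box's y. The hinge line lies in the plane of the flap's underside, and the bar's centre 2.5 mm above that plane.
- flap (a joint): Angle of the cream cover flap (125 x 134 x 5 mm, about 160 g) in rad: 0 closed and level, 1.57 upright, stop at 1.9 leaning back. It starts closed or slightly ajar. The hinge is stiff: the flap stays where it is left; lifting at the bar takes about 2 N.
- plate: Strainer plate under the flap, loose, steel with round holes, about 110 g: 5 mm thick (its x), 96 mm long (y), 58 mm high, with a tab on top in the middle, 10 mm thick (x), 36 mm long (y), 58 to 82 mm above its underside. Origin at the centre of its underside, z up. In the box the tab's top is 7 mm below the rim; free beside the tab: 42 mm to the front wall, 59 mm to the far wall.
- tray: Shallow grey plastic drip tray fixed to the bench, 110 mm (its x) by 170 mm (its y, the long way), 18 mm high, walls 4 mm. Origin at the bench under its centre, z up.
- rack: Bystander: cream test-tube rack, 65 x 200 mm and 184 mm high with its stoppered tubes, loose. Origin at the bench under its centre. Leave it alone.
- dishes: Bystander: loose stack of four culture dishes, 90 mm across, 60 mm high. Origin under its centre. Leave it alone.
- tub: Bystander: loose open ochre plastic tub, 96 mm across at the rim, 95 mm high. Origin under its centre. Leave it alone.

How it is judged (in metres and radians):
On the way, in this order (a step that is already met when the one before it is completed fails the run):
1. the brush is drawn up inside the cup (head at least 35 mm off the cup's floor) (z of brush in the frame of cup above 0.047 m and horizontal distance between brush and cup below 0.02 m), for 0.05 s.
2. the brush is pushed back to the bottom (within 10 mm) (z of brush in the frame of cup below 0.022 m and horizontal distance between brush and cup below 0.02 m), for 0.05 s.
3. the brush is drawn up inside the cup a second time (all of step 1), for 0.05 s.
4. the brush is pushed back to the bottom a second time (all of step 2), for 0.05 s.
5. the brush let go, the flap is lifted open (beyond 1.35 rad) (value of joint flap above 1.35 rad and contact force between the fingers and brush below 0.1 N), for 0.1 s.
6. the plate is drawn out, wholly above the open box (z of plate in the frame of station above 0.108 m and contact force between the fingers and plate above 1 N), for 0.1 s.
At the end, for the whole second after the job is handed in: Plate held still in the fingers, touching nothing else: centre within 35 mm of the tray's, underside 50-200 mm above the bench, upright within 0.2 rad, along the tray within 0.25 rad. Flap beyond 1.35 rad. Brush untouched, within 10 mm of the cup's floor, upright within 0.25 rad (all of step 4 and all of step 5 and horizontal distance between plate and tray below 0.035 m and z of plate in the frame of tray between 0.05 and 0.2 m and angle between plate's own z axis and vertical below 0.2 rad and angle between the y axis of plate and the y axis of tray, either way round below 0.25 rad and linear speed of plate below 0.02 m/s and contact force between the fingers and plate above 1 N and contact force between plate and tray below 0.1 N and angle between brush's own z axis and vertical below 0.25 rad and contact force between the arm and brush below 0.1 N); the arm keeps its last pose, push and grip.
It fails at once if the brush is taken out of the cup (head's underside above the rim) (z of brush in the frame of cup above 0.115 m).
It fails at once if a bystander is pushed more than 25 mm (distance of any of rack, dishes, tub from where it was at the start of the episode above 0.025 m).
It fails at once if a bystander is tipped over (angle between any of rack, dishes, tub's own z axis and vertical above 0.4 rad).
It also fails if it takes over 64 s, if anything falls off the work surface, if the arm or the gripper's body presses on something with over 40 N, if the wrist force passes 120 N, or if a joint passes its speed limit or range.

### The arm

A 6-joint arm with a two-finger parallel gripper is mounted at the origin on the work surface. World frame = base frame: x ahead of the robot, y to its left, z up, the work surface at z = 0. Lengths are in m, angles in degrees, forces in N, time in s.
With the tool pointing down it reaches from about 0.375 to 0.825 m from the base axis. Payload 5.5 kg.
Tool frame: the origin (TCP) lies midway between the tips of the shut fingers; the grasp point (between the pads) lies env.grip_point_offset behind it (env.grip_point_offset is the distance from the TCP to the grasp point, in m); z points along the fingers, y is the line along which they close (so a half turn about z gives the same grasp; the last joint's range is limited). The gripper opens to 85 mm and grips with 20 to 120 N. Pads are 22 mm wide; open, the fingers measure 114 mm over their backs; the gripper's body (76 mm by 85 mm) begins 54 mm behind the grasp point. The pads swing forward as they close: fully open they stand 13 mm farther back than shut.
Start: joints at [73.568, 17.962, -2.699, 69.339, 0, 90], TCP at [0.17, 0.575, 0.231] pointing down, gripper open.
Joint ranges: [-152.73, 152.73], [-39.44, 99.34], [-58.76, 71.6], [-118.89, 123.64], [-81.53, 83.1], [-180, 180]. Speed limits (degrees/s): [136.94, 136.94, 172.46, 180, 180, 180].

### API

Orientations are given as [roll, pitch, yaw] about the fixed x, y, z axes, in that order (R = Rz(yaw) Ry(pitch) Rx(roll)).
In Python, from plant import env gives the robot as it stands. The module is installed in compiled form; this text tells all that it offers.
- The arm moves only by the tool step_arm, never from a script. Its argument "steps" is a list of rows, each a list of 3 entries, a list of its own where there are three numbers: the shift along the tool's x, y, z in cm, then the turn about the tool's z in degrees, then the gripper command: -1 is fully open, 1 is shut, values between are in proportion. A call has 1 to 12 rows; each row shifts and turns the commanded pose from where the row before left it, along the tool's axes as they then stand; what a row does not reach is not made up. A row lasts 1/8 s, in which the tool goes at most 62.5 mm and 10.7 degrees, less where a joint would pass 70% of its speed; a pose out of reach is approached as far as the arm can. A call is refused whole if a number of a shift passes 6.25 or a number of a turn 10.7, either way. A call with a gripper value outside its range is refused whole. The fingers move at their own pace and stop on an object; "force" is the grip in N (left out, the last holds). Time passes only in rows, so rows that do not move let the fingers close. It gives the time, the measured TCP pose, the force, the opening and the grip force at its end, in the units of the state.
- env.get_state(): the state, without advancing time (a new reading comes with each control period).
- env.camera(name): name is "side" or "top" or "wrist"; returns a dict with "color" (420x560x3 uint8, red, green, blue), "depth" (420x560 float32, m along the optical axis (not along the pixel's ray), 0 where there is no reading), "K" (3x3 intrinsics, pixels), "D" ([k1, k2, p1, p2, k3] as OpenCV has them; the pictures are not rectified), "world_to_cam" (4x4, takes a point from world to camera coordinates); the wrist camera has in their place "hand_eye" (4x4, takes a point from camera to tool coordinates, whose origin is the TCP and whose axes are the flange's). Camera axes: x right, y down, z forward; pixel columns grow to the right and rows downward; lengths in m; the calibration is good to about 2 mm. A picture is of the moment at which its call begins: read the wrist's pose just before it.
- env.hand_in(): hands the job in; it is judged then, once.
The state is a dict: "time": time; "q": joint angles; "dq": joint speeds; "tau": joint torques, N m; "position": TCP position; "tcp_rot": TCP orientation; "ft_force": force on the tool from outside, world axes, zero at the start; "moment": the same for the moment, N m; "width": opening from 0.0 (shut) to 1.0 (fully open); "finger_force": force on a finger pad.
Only numpy, scipy, OpenCV 4.12 (cv2) and the standard library are available. Lean on these libraries where they do the work, as an engineer would, in place of code of your own. Each camera call takes 0.05 s, during which the arm holds its last target. There are 200 camera calls.

## Working session

There is one attempt and no reset: what is moved stays moved. The work goes in short steps, Python scripts to look and compute and a tool call to move; the robot and the scene stay as the last step left them, time stands still between calls to the robot, and variables do not carry over. Pictures are saved under pics/ and viewed, at most 10 in all, crops included, and the job is handed in when it is done.

Besides the shell and the picture viewer there is one more tool, called after ">>>" as name(argument=value, ...), one argument or row to a line, values as JSON. step_arm: Moves the arm, as the interface text tells. Its arguments: {"type":"object","properties":{"steps":{"type":"array","items":{"type":"array"}},"force":{"type":"number"}},"required":["steps"]}

```bash
mkdir -p pics; cat > h.py <<'E'
import numpy as np, cv2
from plant import env
def snap(n,fn):
    c=env.camera(n); cv2.imwrite('pics/'+fn+'.png',c['color'][:,:,::-1]); np.savez('pics/'+fn+'.npz',**{k:np.array(v) for k,v in c.items()}); return c
def pt(c,u,v,z=None):
    """world point at pixel, with depth or on plane z"""
    K,D=c['K'],c['D']; n=cv2.undistortPoints(np.array([[[u,v]]],float),K,D)[0,0]
    r=np.array([n[0],n[1],1.]); T=np.linalg.inv(c['world_to_cam'])
    if z is None: p=r*c['depth'][int(v),int(u)]
    else:
        d=T[:3,:3]@r; p=r*(z-T[2,3])/d[2]
    return T[:3,:3]@p+T[:3,3]
E
python3 - <<'E'
from h import *
print(env.get_state(), env.grip_point_offset)
for n in('top','side'):
    c=snap(n,n+'1'); print(n,np.linalg.inv(c['world_to_cam']).round(3).tolist())
E
```

```text
{'time': 0.0, 'q': array([ 7.35687285e+01,  1.80027073e+01, -2.75123337e+00,  6.93389211e+01,
        4.08130944e-04,  9.00010225e+01]), 'dq': array([ 0.03230159, -0.01259057,  0.08398597, -0.00982056, -0.02524562,
       -0.00934682]), 'tau': array([-4.19903172e-04, -5.39598656e+01,  3.39744759e+01,  1.94765953e-02,
       -6.03680928e-05, -5.07172757e-06]), 'position': array([0.16956355, 0.57497707, 0.23047299]), 'tcp_rot': array([-1.79907138e+02, -4.06473183e-04,  1.63567705e+02]), 'ft_force': array([0.90372487, 0.23430483, 0.09758105]), 'moment': array([-0.05379526,  0.00339558,  0.04206432]), 'finger_force': 0.0, 'width': 1.0026480109575915} 0.0187
top [[0.007, -0.98, 0.199, 0.262], [-1.0, -0.007, 0.0, 0.099], [0.001, -0.199, -0.98, 1.658], [0.0, 0.0, 0.0, 1.0]]
side [[0.854, -0.332, 0.4, 0.072], [-0.519, -0.541, 0.662, -0.737], [-0.003, -0.773, -0.634, 0.909], [0.0, 0.0, 0.0, 1.0]]
```

View pics/top1.png

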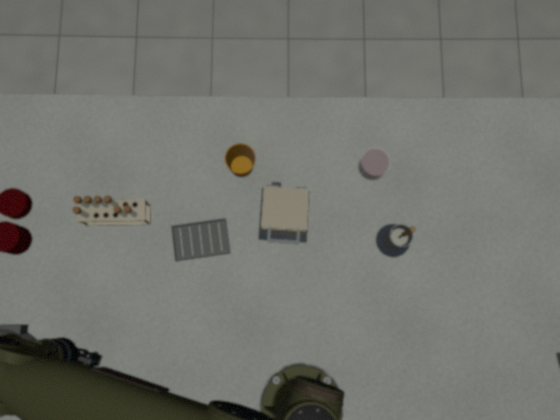

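View pics/side1.png

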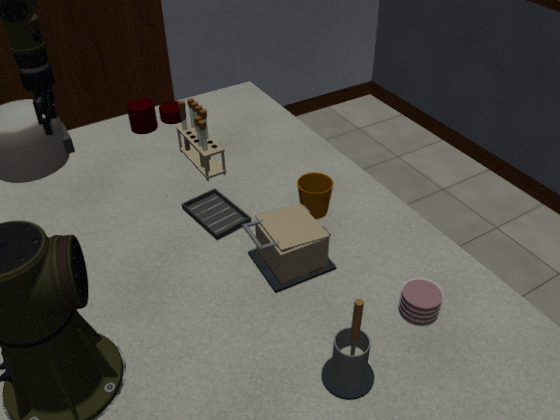

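Top view: the tray is at about (200,240), the box at (285,212) with its bar near (283,240), and the cup with the brush at (398,238). The rack is far left, the tub at (240,160) and the dishes at (375,163). In the side view the flap is slightly ajar or closed, and the brush leans a little. I'll enlarge a crop.

```bash
python3 - <<'E'
import cv2,numpy as np
a=cv2.imread('pics/top1.png')[180:270,160:430]; a=cv2.convertScaleAbs(a,alpha=1.5)
a=cv2.resize(a,None,fx=2.95,fy=2.95,interpolation=cv2.INTER_CUBIC)
b=cv2.imread('pics/side1.png')[190:400,230:390]; b=cv2.convertScaleAbs(b,alpha=1.5)
b=cv2.resize(b,None,fx=1.5,fy=1.5)
o=np.zeros((600,800,3),np.uint8); o[:a.shape[0],:a.shape[1]]=a; o[270:270+b.shape[0],:b.shape[1]]=b
cv2.imwrite('pics/crop1.png',o)
E
```

```text
(no output)
```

View pics/crop1.png

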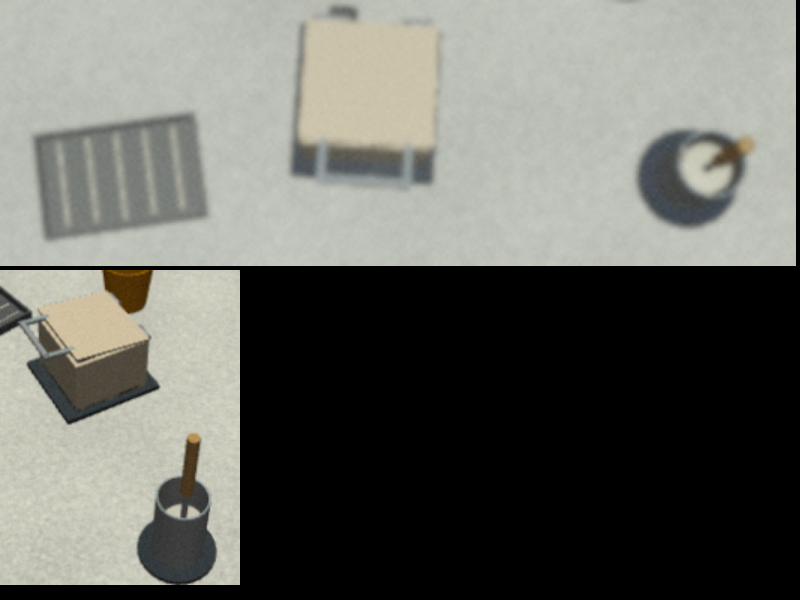

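```bash
python3 - <<'E'
from h import *
c=dict(np.load('pics/top1.npz'))
f=lambda u,v,z=None: pt(c,u/2.95+160,v/2.95+180,z)
def ang(a,b): d=b-a; return np.degrees(np.arctan2(d[1],d[0]))
t=[f(u,v,.018) for u,v in[(34,135),(192,113),(208,215),(46,240)]]
print('tray',np.mean(t,0),'y-axis ang',ang(t[1],t[0]),ang(t[2],t[3]))
b=[f(u,v,.1085) for u,v in[(318,181),(410,186)]]; print('bar',b,ang(b[1],b[0]))
p=[f(u,v,.111) for u,v in[(308,20),(440,25),(435,150),(300,145)]]; print('flap',np.round(p,4),np.mean(p,0),ang(p[1],p[0]),ang(p[2],p[3]),ang(p[3],p[0]),ang(p[2],p[1]))
for uv in [(375,40),(375,90),(375,130),(340,130),(410,130),(360,183),(380,184)]: print(uv,f(*uv))
print('cup rim',f(711,163,.115),'foot',f(688,178,.008),'handle',f(747,144,.227),f(747,144))
s=dict(np.load('pics/side1.npz'))
g=lambda u,v,z=None: pt(s,u/1.5+230,(v-270)/1.5+190,z)
print('side: rim',g(183,498,.115),'handle',g(194,437),g(194,437,.227),'foot',g(177,550,.008))
print('bar side',g(20,322,.1085),g(46,355,.1085),'flap corners near',g(78,360,.111),g(148,338,.111))
tu=pt(s,316,182,.095); print('tub',pt(s,316,182,.095), 'dishes',pt(s,421,295,.06))
E
```

```text
tray [0.4826084  0.30699201 0.018     ] y-axis ang 98.4862500011627 99.17678813238891
bar [array([0.46622006, 0.10126995, 0.1085    ]), array([0.46198304, 0.01095638, 0.1085    ])] 87.31396548824046
flap [[ 0.6279  0.1125  0.111 ]
 [ 0.6238 -0.0195  0.111 ]
 [ 0.4975 -0.0136  0.111 ]
 [ 0.5014  0.1193  0.111 ]] [0.56266353 0.04965366 0.111     ] 88.2061157888906 88.29823288927267 -3.0520363965334467 -2.667471213075847
(375, 40) [0.60707527 0.0455883  0.11490925]
(375, 90) [0.55620953 0.04559151 0.11583972]
(375, 130) [0.51541645 0.04572682 0.12028403]
(340, 130) [0.51560039 0.08002673 0.11757089]
(410, 130) [0.51595486 0.01130483 0.11863603]
(360, 183) [0.46228203 0.06046179 0.12589032]
(380, 184) [0.46192936 0.0409118  0.12226537]
cup rim [ 0.4862854  -0.28277833  0.115     ] foot [ 0.48585937 -0.28471073  0.008     ] handle [ 0.4876833  -0.28830777  0.227     ] [ 0.48807841 -0.288985    0.22449843]
side: rim [ 0.48598934 -0.28673257  0.115     ] handle [ 0.48933594 -0.28827212  0.22632536] [ 0.48892361 -0.2887159   0.227     ] foot [ 0.4848943  -0.28943133  0.008     ]
bar side [0.47486734 0.11800757 0.1085    ] [0.47249134 0.03130456 0.1085    ] flap corners near [ 0.50588042 -0.00491276  0.111     ] [ 0.62082066 -0.01863679  0.111     ]
tub [0.72394948 0.18548063 0.095     ] dishes [ 0.71426687 -0.23446481  0.06      ]
```

>>> step_arm(
  steps=[
    [[0,0,-1.5],10.5,-1],
    [[0,0,-1.5],10.5,-1],
    [[0,0,-1.5],10.5,-1],
    [[0,0,-1.5],10.5,-1],
    [[0,0,-1.5],10.5,-1],
    [[0,0,-1.5],10.5,-1],
    [[0,0,-1.5],10.5,-1],
    [[0,0,0],0,-1],
  ],
  force=40,
)

```text
time: 1.1
position: [0.1699, 0.5759, 0.337]
tcp_rot: [180.0, -0.1, 90.2]
ft_force: [0.9, 0.1, -0.1]
width: 1.003
finger_force: 0.0
```

>>> step_arm(
  steps=[
    [[-4.7,3.5,0],0,-1],
    [[-4.7,3.5,0],0,-1],
    [[-4.7,3.5,0],0,-1],
    [[-4.7,3.5,0],0,-1],
    [[-4.7,3.5,0],0,-1],
    [[-4.7,3.5,0],0,-1],
    [[-4.7,3.5,0],0,-1],
    [[-4.7,3.5,0],0,-1],
    [[-6,0.5,0],0,-1],
    [[-6,0.5,0],0,-1],
    [[-6,0.5,0],0,-1],
    [[-6,0.5,0],0,-1],
  ],
)

```text
time: 2.6
position: [0.47, -0.042, 0.3354]
tcp_rot: [-180.0, -0.0, 90.3]
ft_force: [1.8, -1.1, 0.8]
width: 0.999
finger_force: 0.0
```

>>> step_arm(
  steps=[
    [[-6,0.5,0],0,-1],
    [[-6,0.5,0],0,-1],
    [[-6,0.5,0],0,-1],
    [[0,0,0],0,-1],
    [[0,0,0],0,-1],
  ],
)

```text
time: 3.22
position: [0.4851, -0.2199, 0.3353]
tcp_rot: [-179.9, -0.1, 90.1]
ft_force: [-0.0, 1.4, 0.5]
width: 0.996
finger_force: 0.0
```

```bash
python3 - <<'E'
from h import *
st=env.get_state(); c=snap('wrist','w1'); print(st['position'],st['tcp_rot'],c['hand_eye'].round(3).tolist())
E
```

```text
[ 0.48514298 -0.21990236  0.33530342] [-1.79913549e+02 -6.84095791e-02  9.01443125e+01] [[-0.0, -0.95, -0.314, 0.081], [1.0, -0.0, 0.0, -0.001], [-0.0, -0.314, 0.95, -0.141], [0.0, 0.0, 0.0, 1.0]]
```

View pics/w1.png

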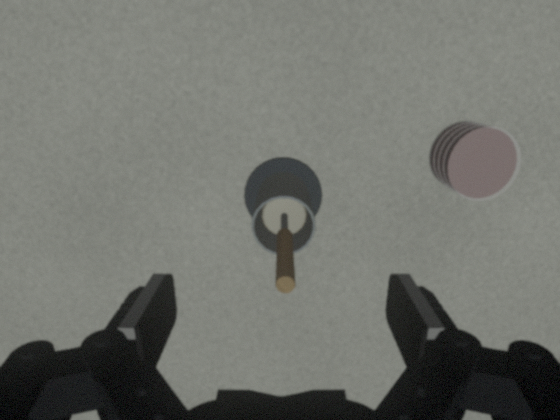

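The wrist view shows the handle's top at (286,285), the rim centred at (284,223) and the foot at (284,193). The dishes are well to the side.

```bash
cat >> h.py <<'E'
from scipy.spatial.transform import Rotation as R
def wrist(fn,st=None):
    st=env.get_state(); c=snap('wrist',fn); T=np.eye(4); T[:3,:3]=R.from_euler('xyz',st['tcp_rot'],degrees=True).as_matrix(); T[:3,3]=st['position']
    c['world_to_cam']=np.linalg.inv(T@c['hand_eye']); np.savez('pics/'+fn+'.npz',**{k:np.array(v) for k,v in c.items()}); return c
E
python3 - <<'E'
from h import *
c=dict(np.load('pics/w1.npz')); T=np.eye(4);T[:3,:3]=R.from_euler('xyz',[-179.9,-.07,90.14],degrees=True).as_matrix(); T[:3,3]=[.4851,-.2199,.3353]
c['world_to_cam']=np.linalg.inv(T@c['hand_eye'])
print(pt(c,286,285,.227),pt(c,286,285),'handle bottom',pt(c,285,232,.127),'rim',pt(c,284,223,.115),'foot',pt(c,284,193,.008))
E
```

```text
[ 0.48850159 -0.28658137  0.227     ] [ 0.4885254  -0.28746605  0.22550482] handle bottom [ 0.4886618 -0.2843238  0.127    ] rim [ 0.48770366 -0.27918366  0.115     ] foot [ 0.48844146 -0.27846561  0.008     ]
```

>>> step_arm(
  steps=[
    [[-3.3,0.2,0],0,-1],
    [[-3.3,0.15,0],0,-1],
    [[0,0,3.5],0,-1],
    [[0,0,4],0,-1],
    [[0,0,4],0,-1],
    [[0,0,3.5],0,-1],
    [[0,0,0],0,-1],
    [[0,0,0],0,1],
    [[0,0,0],0,1],
    [[0,0,0],0,1],
    [[0,0,0],0,1],
    [[0,0,0],0,1],
  ],
  force=40,
)

```text
time: 4.78
position: [0.4894, -0.2865, 0.1871]
tcp_rot: [180.0, 0.0, 90.1]
ft_force: [-1.5, 0.2, 5.5]
width: 0.171
finger_force: 39.0
```

>>> step_arm(
  steps=[
    [[0,0,0],0,1],
    [[0,0,0],0,1],
    [[0,0,0],0,1],
  ],
)

```text
time: 5.15
position: [0.4894, -0.2865, 0.1871]
tcp_rot: [180.0, 0.0, 90.1]
ft_force: [-1.1, 0.4, 4.8]
width: 0.173
finger_force: 39.0
```

>>> step_arm(
  steps=[
    [[0,0,-1.5],0,1],
    [[0,0,-1.5],0,1],
    [[0,0,-1.3],0,1],
    [[0,0,0],0,1],
    [[0,0,0],0,1],
    [[0,0,0],0,1],
  ],
)

```text
time: 5.9
position: [0.489, -0.286, 0.2287]
tcp_rot: [-180.0, -0.0, 90.1]
ft_force: [0.1, 0.2, -0.8]
width: 0.173
finger_force: 39.1
```

```bash
python3 - <<'E'
from h import *
c=snap('side','s2'); 
a=c['color'][220:410,290:430,::-1]; cv2.imwrite('pics/s2c.png',cv2.resize(cv2.convertScaleAbs(a,alpha=1.7),None,fx=3,fy=3,interpolation=cv2.INTER_CUBIC))
E
```

```text
(no output)
```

View pics/s2c.png

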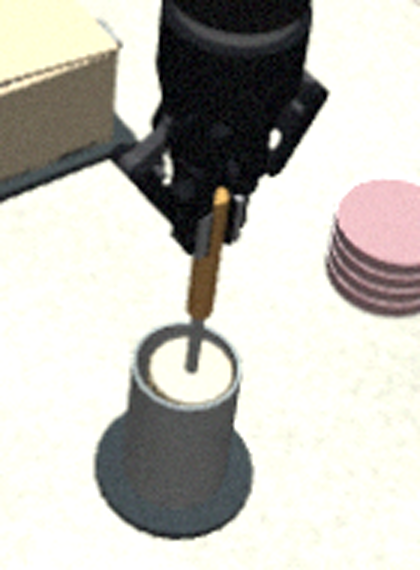

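The handle is held and the head's top is just below the rim, about 2 mm short, well inside the cup. I'll raise a touch more, then finish both strokes.

>>> step_arm(
  steps=[
    [[0,0,-0.4],0,1],
    [[0,0,0],0,1],
    [[0,0,1.6],0,1],
    [[0,0,1.6],0,1],
    [[0,0,1.5],0,1],
    [[0,0,0],0,1],
    [[0,0,0],0,1],
    [[0,0,0],0,1],
  ],
)

```text
time: 6.95
position: [0.4891, -0.2861, 0.1858]
tcp_rot: [-180.0, -0.0, 90.1]
ft_force: [0.0, -0.5, -0.6]
width: 0.173
finger_force: 39.2
```

>>> step_arm(
  steps=[
    [[0,0,-1.6],0,1],
    [[0,0,-1.6],0,1],
    [[0,0,-1.5],0,1],
    [[0,0,0],0,1],
    [[0,0,0],0,1],
    [[0,0,0],0,1],
  ],
)

```text
time: 7.7
position: [0.489, -0.2861, 0.2327]
tcp_rot: [-180.0, -0.0, 90.1]
ft_force: [-1.2, 0.0, -1.3]
width: 0.175
finger_force: 39.2
```

>>> step_arm(
  steps=[
    [[0,0,1.6],0,1],
    [[0,0,1.6],0,1],
    [[0,0,1.5],0,1],
    [[0,0,0],0,1],
    [[0,0,0],0,1],
    [[0,0,0],0,1],
  ],
)

```text
time: 8.45
position: [0.4892, -0.2861, 0.1862]
tcp_rot: [-180.0, -0.0, 90.1]
ft_force: [0.0, 0.7, -1.1]
width: 0.176
finger_force: 39.2
```

>>> step_arm(
  steps=[
    [[0,0,0.3],0,1],
    [[0,0,0.2],0,1],
    [[0,0,0],0,1],
    [[0,0,0],0,1],
  ],
)

```text
time: 8.95
position: [0.49, -0.2864, 0.1835]
tcp_rot: [179.9, 0.1, 90.1]
ft_force: [-1.6, 2.4, 12.6]
width: 0.178
finger_force: 40.7
```

>>> step_arm(
  steps=[
    [[0,0,-0.2],0,0.2],
    [[0,0,0],0,-0.2],
    [[0,0,0],0,-1],
    [[0,0,0],0,-1],
    [[0,0,0],0,-1],
    [[0,0,0],0,-1],
    [[0,0,-3],0,-1],
    [[0,0,-4],0,-1],
    [[0,0,-4],0,-1],
    [[0,0,-3],0,-1],
  ],
)

```text
time: 10.2
position: [0.4895, -0.2863, 0.3253]
tcp_rot: [179.9, 0.0, 90.1]
ft_force: [0.7, -0.8, 0.1]
width: 0.995
finger_force: 0.0
```

>>> step_arm(
  steps=[
    [[6,-0.5,0],0,-1],
    [[6,-0.5,0],0,-1],
    [[6,-0.5,0],0,-1],
    [[5,-0.5,0],2.4,-1],
    [[0,0,0],0,-1],
    [[0,0,0],0,-1],
  ],
)

```text
time: 10.95
position: [0.4691, -0.0563, 0.3234]
tcp_rot: [180.0, 0.0, 87.7]
ft_force: [0.5, -0.3, -0.5]
width: 0.997
finger_force: 0.0
```

```bash
python3 - <<'E'
from h import *
print(env.get_state()['position'],env.get_state()['tcp_rot'])
w=wrist('w2'); s=snap('side','s3')
a=w['color'][:,:,::-1]; a=cv2.convertScaleAbs(a,alpha=1.5)
b=cv2.resize(cv2.convertScaleAbs(s['color'][190:400,230:390,::-1],alpha=1.5),None,fx=1.5,fy=1.5)
o=np.zeros((420,800,3),np.uint8); o[:,:560]=a; o[:b.shape[0],560:]=b; cv2.imwrite('pics/w2c.png',o)
E
```

```text
[ 0.46913166 -0.05630204  0.32343701] [1.79975278e+02 3.15809116e-02 8.77172115e+01]
```

View pics/w2c.png

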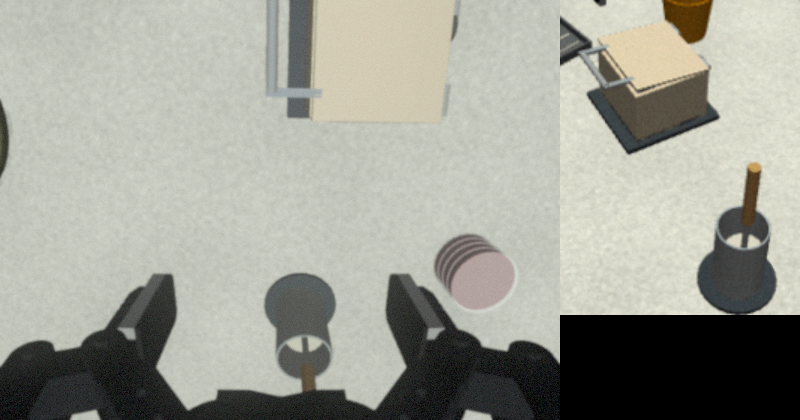

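The brush stands back in the cup. The wrist view shows the bar at column ~271, parallel to the image's vertical, with its right-hand arm at row 92 and the flap's edge at column ~312.

```bash
python3 - <<'E'
from h import *
c=dict(np.load('pics/w2.npz'))
for u,v in[(271,60),(271,30),(272,10)]: print('bar',pt(c,u,v),pt(c,u,v,.12))
print('arm',pt(c,296,92,.12),'flap',[pt(c,u,90).round(4) for u in(330,380,430)],'hinge edge corner',pt(c,441,122,.111),'front corner',pt(c,312,121,.118))
E
```

```text
bar [0.46429583 0.04314415 0.12738419] [0.46413455 0.04354031 0.12      ]
bar [0.46541885 0.06734257 0.1272121 ] [0.46528539 0.06824619 0.12      ]
bar [0.46698569 0.08295379 0.12779593] [0.46687742 0.08429335 0.12      ]
arm [0.48519137 0.01538931 0.12      ] flap [array([0.5157, 0.016 , 0.1192]), array([0.562 , 0.0145, 0.115 ]), array([0.6092, 0.0134, 0.1133])] hinge edge corner [ 0.62290467 -0.01651724  0.111     ] front corner [ 0.4992142  -0.01105225  0.118     ]
```

>>> step_arm(
  steps=[
    [[5.5,-0.45,0],0,0.4],
    [[5.5,-0.4,0],0,0.4],
    [[0,0,4],0,0.4],
    [[0,0,5],0,0.4],
    [[0,0,4],0,0.4],
    [[0,0,3],0,0.4],
    [[0,0,0],0,0.4],
    [[0,0,0],0,0.4],
  ],
  force=30,
)

```text
time: 12.05
position: [0.4659, 0.0535, 0.1644]
tcp_rot: [179.9, -0.0, 87.6]
ft_force: [0.1, 0.1, 0.2]
width: 0.3
finger_force: 0.0
```

>>> step_arm(
  steps=[
    [[0,-0.1,2.3],0,0.4],
    [[0,0,2],0,0.4],
    [[0,0,2],0,0.4],
    [[0,0,0],0,0.4],
    [[0,0,0],0,1],
    [[0,0,0],0,1],
    [[0,0,0],0,1],
    [[0,0,0],0,1],
    [[0,0,0],0,1],
  ],
)

```text
time: 13.18
position: [0.4657, 0.0541, 0.1011]
tcp_rot: [179.8, 0.0, 87.7]
ft_force: [6.1, -1.1, 0.0]
width: 0.103
finger_force: 29.3
```

```bash
python3 - <<'E'
from h import *
st=env.get_state(); print(st['position'],st['ft_force'],st['width'])
r=.162; H=np.array([.6263,.106]); p=np.array([.4650,.1205]); x0=p.copy()
f0=np.arcsin(.0145/r)
fs=np.linspace(f0,1.78,23)
P=np.c_[-r*np.cos(fs),r*np.sin(fs)]*100
print((np.diff(P,axis=0)).round(2).tolist())
E
```

```text
[0.46569409 0.05411126 0.10107636] [ 6.09597658e+00 -1.13480772e+00  4.38408184e-03] 0.10341720287221563
[[0.16, 1.23], [0.25, 1.22], [0.35, 1.2], [0.44, 1.17], [0.52, 1.13], [0.61, 1.08], [0.69, 1.03], [0.77, 0.98], [0.84, 0.92], [0.91, 0.85], [0.97, 0.78], [1.03, 0.7], [1.08, 0.62], [1.12, 0.53], [1.16, 0.45], [1.19, 0.36], [1.22, 0.26], [1.23, 0.17], [1.24, 0.07], [1.24, -0.02], [1.24, -0.12], [1.23, -0.21]]
```

>>> step_arm(
  steps=[
    [[0,0.2,-1.23],0,1],
    [[0,0.25,-1.22],0,1],
    [[0,0.35,-1.2],0,1],
    [[0,0.44,-1.17],0,1],
    [[0,0.52,-1.13],0,1],
    [[0,0.61,-1.08],0,1],
    [[0,0.69,-1.03],0,1],
    [[0,0,0],0,1],
  ],
)

```text
time: 14.18
position: [0.4968, 0.0524, 0.1813]
tcp_rot: [179.8, 0.1, 87.6]
ft_force: [9.2, -2.0, -6.5]
width: 0.104
finger_force: 29.4
```

>>> step_arm(
  steps=[
    [[0,0.87,-0.98],0,1],
    [[0,0.84,-0.92],0,1],
    [[0,0.91,-0.85],0,1],
    [[0,0.97,-0.78],0,1],
    [[0,1.03,-0.7],0,1],
    [[0,1.08,-0.62],0,1],
    [[0,1.12,-0.53],0,1],
    [[0,0,0],0,1],
  ],
)

```text
time: 15.18
position: [0.5627, 0.0487, 0.2357]
tcp_rot: [-180.0, 0.2, 87.6]
ft_force: [-2.0, -7.1, 2.6]
width: 0.101
finger_force: 29.8
```

>>> step_arm(
  steps=[
    [[0,1.16,-0.45],0,1],
    [[0,1.19,-0.36],0,1],
    [[0,1.22,-0.26],0,1],
    [[0,1.23,-0.17],0,1],
    [[0,1.24,-0.07],0,1],
    [[0,1.24,0.02],0,1],
    [[0,1.24,0.12],0,1],
    [[0,1.23,0.21],0,1],
    [[0,0,0],0,1],
  ],
)

```text
time: 16.3
position: [0.6608, 0.0446, 0.2448]
tcp_rot: [180.0, 0.1, 87.6]
ft_force: [0.7, -6.5, 0.8]
width: 0.103
finger_force: 30.3
```

>>> step_arm(
  steps=[
    [[0,0,0],0,0.5],
    [[0,0,0],0,0.5],
    [[0,0,0],0,0.5],
    [[0,0,-2],0,0.5],
    [[0,0,-3.5],0,0.5],
    [[0,0,-3],0,0.5],
    [[-2,-4,0],0,0],
    [[-2,-4,0],0,0],
    [[-2,-3,0],0,0],
    [[0,0,0],0,0],
    [[0,0,0],0,0],
  ],
)

```text
time: 17.68
position: [0.5483, -0.009, 0.3297]
tcp_rot: [179.9, -0.0, 87.7]
ft_force: [0.1, -0.2, -0.1]
width: 0.504
finger_force: 0.0
```

```bash
python3 - <<'E'
from h import *
print(env.get_state()['position'],env.get_state()['tcp_rot'])
w=wrist('w3'); s=snap('side','s4')
a=w['color'][:,:,::-1]; a=cv2.convertScaleAbs(a,alpha=1.5)
b=cv2.resize(cv2.convertScaleAbs(s['color'][150:400,230:390,::-1],alpha=1.5),None,fx=1.5,fy=1.5)
o=np.zeros((420,800,3),np.uint8); o[:,:560]=a; o[:b.shape[0],560:]=b; cv2.imwrite('pics/w3c.png',o)
E
```

```text
[ 0.54827862 -0.00899661  0.32966494] [ 1.79936957e+02 -2.74099213e-02  8.76726006e+01]
```

View pics/w3c.png

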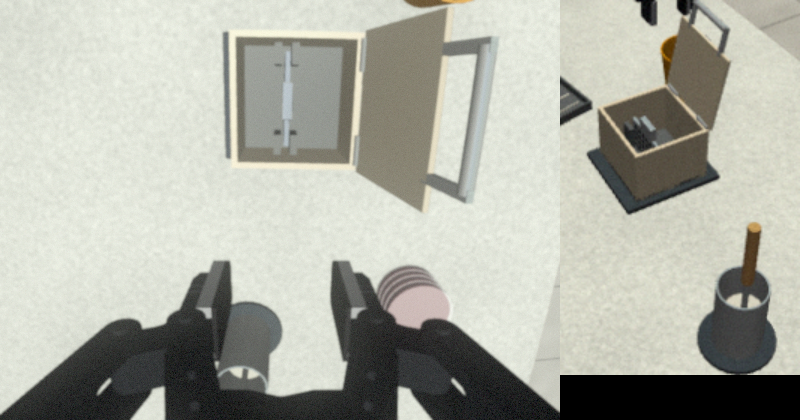

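The flap stands open, leaning back. The plate runs down the image at column ~288 with its tab centred at (287,100), rows 82–119.

```bash
python3 - <<'E'
from h import *
c=dict(np.load('pics/w3.npz'))
print('tab',pt(c,287,100,.098),pt(c,287,100),'ends',pt(c,290,50,.074),pt(c,287,146,.074))
q=[pt(c,u,v,.105) for u,v in[(233,34),(362,36),(354,164),(235,162)]]; print('box',np.round(q,4).tolist(),np.mean(q,0))
E
```

```text
tab [0.55668742 0.05490799 0.098     ] [0.55668045 0.05492837 0.0984397 ] ends [0.56187267 0.102716   0.074     ] [0.55532443 0.00584304 0.074     ]
box [[0.5094, 0.1166, 0.105], [0.6276, 0.1104, 0.105], [0.6216, -0.0098, 0.105], [0.5024, -0.0029, 0.105]] [0.56525334 0.05361278 0.105     ]
```

>>> step_arm(
  steps=[
    [[3.2,0.3,0],0,0],
    [[3.1,0.3,0],1,0],
    [[0,0,5],0,0],
    [[0,0,6],0,0],
    [[0,0,6],0,0],
    [[0,0,3],0,0],
    [[0,0,0],0,0],
    [[0,0,0],0,0],
  ],
  force=40,
)

```text
time: 18.77
position: [0.5577, 0.0538, 0.1305]
tcp_rot: [179.9, -0.0, 86.7]
ft_force: [1.1, 0.1, -0.5]
width: 0.5
finger_force: 0.0
```

>>> step_arm(
  steps=[
    [[0,-0.1,2],0,0],
    [[0,0,2],0,0],
    [[0,0,1.8],0,0],
    [[0,0,0],0,0],
    [[0,0,0],0,0.5],
    [[0,0,0],0,1],
    [[0,0,0],0,1],
    [[0,0,0],0,1],
    [[0,0,0],0,1],
    [[0,0,0],0,1],
  ],
  force=40,
)

```text
time: 20.02
position: [0.5569, 0.0536, 0.073]
tcp_rot: [179.8, -0.0, 86.7]
ft_force: [-0.3, -0.8, 6.9]
width: 0.104
finger_force: 40.8
```

>>> step_arm(
  steps=[
    [[0,0,-1],0,1],
    [[0,0,-2],0,1],
    [[0,0,-2.5],0,1],
    [[0,0,-2.5],0,1],
    [[0,0,-2.5],0,1],
    [[0,0,-2.5],0,1],
    [[0,0,-1],0,1],
    [[0,0,0],0,1],
    [[0,0,0],0,1],
  ],
  force=60,
)

```text
time: 21.15
position: [0.5546, 0.0534, 0.2102]
tcp_rot: [-179.9, 0.0, 86.7]
ft_force: [-0.8, 0.2, -1.0]
width: 0.107
finger_force: 60.0
```

>>> step_arm(
  steps=[
    [[0,0,0],-6,1],
    [[0,0,0],-6.1,1],
    [[3.3,-0.4,0],0,1],
    [[4.8,-0.6,0],0,1],
    [[4.8,-0.6,0],0,1],
    [[4.8,-0.6,0],0,1],
    [[4.8,-0.6,0],0,1],
    [[3.6,-0.4,0],0,1],
    [[0,0,2],0,1],
    [[0,0,2],0,1],
    [[0,0,1.3],0,1],
    [[0,0,0],0,1],
  ],
)

```text
time: 22.65
position: [0.4829, 0.3057, 0.1567]
tcp_rot: [-179.8, 0.1, 98.8]
ft_force: [1.1, 0.1, -0.7]
width: 0.102
finger_force: 60.0
```

>>> step_arm(
  steps=[
    [[0,0,0],0,1],
    [[0,0,0],0,1],
    [[0,0,0],0,1],
    [[0,0,0],0,1],
  ],
)

```text
time: 23.15
position: [0.4841, 0.3066, 0.1587]
tcp_rot: [180.0, -0.0, 98.8]
ft_force: [-0.5, -0.3, -1.4]
width: 0.102
finger_force: 60.0
```

```bash
python3 - <<'E'
from h import *
s=snap('side','s5'); t=snap('top','t5')
a=cv2.resize(cv2.convertScaleAbs(s['color'][120:400,140:400,::-1],alpha=1.5),None,fx=1.7,fy=1.7)
b=cv2.resize(cv2.convertScaleAbs(t['color'][140:270,160:310,::-1],alpha=1.5),None,fx=2.3,fy=2.3)
o=np.zeros((500,800,3),np.uint8); o[:a.shape[0],:a.shape[1]]=a; o[:b.shape[0],450:450+b.shape[1]]=b; cv2.imwrite('pics/f.png',o)
E
```

```text
(no output)
```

View pics/f.png

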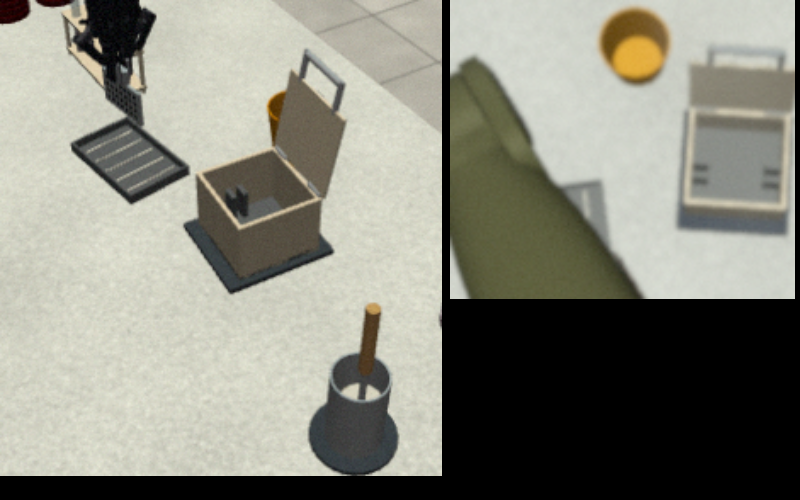

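The plate hangs upright over the tray from the gripper, lengthways and touching nothing. The flap is open and the brush stands in the cup.

```bash
python3 -c "
from plant import env
print(env.hand_in())"
```

```text
the job is handed in; nothing more can be done
None
```

I did the clean and handed the job in at about 23 s, with no verdict shown: two brush strokes with the brush left standing in the cup, the flap open, and the plate held upright and lengthways about 10 cm above the bench over the middle of the tray.

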